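# Fetch the spare eyepiece from behind the bottles

## Robot

A 6-joint arm with a two-finger parallel gripper is mounted at the origin on the work surface. World frame = base frame: x ahead of the robot, y to its left, z up, the work surface at z = 0. Lengths are in m, angles in degrees, forces in N, time in s.
With the tool pointing down it reaches from about 0.3 to 0.75 m from the base axis. Payload 8.5 kg.
Tool frame: the origin (TCP) lies at the very end of the fingers, on their centre line; the grasp point (between the pads) lies 19 mm behind it; z points along the fingers, y is the line along which they close (so a half turn about z gives the same grasp; the last joint's range is limited). The gripper opens to 85 mm and grips with 20 to 120 N. Pads are 22 mm wide; open, the fingers measure 114 mm over their backs; the gripper's body (76 mm by 85 mm) begins 54 mm behind the grasp point. The pads swing forward as they close: fully open they stand 13 mm farther back than shut.
Start: joints at [-87.966, 21.807, 74.336, -0, 83.858, -12.336], TCP at [0.136, -0.533, 0.231] pointing down, gripper open.
Joint ranges: [-178.18, 178.18], [-50.72, 133.34], [12.68, 142.11], [-81.47, 261.47], [9.98, 163.14], [-165.26, 165.26]. Speed limits (degrees/s): [136.94, 136.94, 180, 180, 180, 180].

## Interface

Orientations are given as a 3x3 rotation matrix whose columns are the frame's x, y, z axes.
In Python, from rig import observe, cams, ticket gives the robot as it stands.
- The arm moves only by the tool move_arm, never from a script. Its arguments are lists of equal length, an entry for each row: "jaw": the finger opening in cm, from 0 to 8.54; "dp": the shift along the tool's x, y, z in cm, a list of three; "turn": the turn, a rotation vector about the tool's x, y, z in rad, a list of three. In form: {"jaw": [jaw, ...], "dp": [[tx, ty, tz], ...], "turn": [[wx, wy, wz], ...]}. A call has 1 to 12 rows; each row shifts and turns the commanded pose from where the row before left it, along the tool's axes as they then stand; what a row does not reach is not made up. A row lasts 1/12 s, in which the tool goes at most 41.7 mm and 7.16 degrees, less where a joint would pass 70% of its speed; a pose out of reach is approached as far as the arm can. A call is refused whole if a number of a shift passes 4.17 or a number of a turn 0.125, either way. A call with a gripper value outside its range is refused whole. The fingers move at their own pace and stop on an object; "force" is the grip in N (left out, the last holds). Time passes only in rows, so rows that do not move let the fingers close. It gives the time, the measured TCP pose, the force, the opening and the grip force at its end, in the units of the state.
- observe(): the state, without advancing time (a new reading comes with each control period).
- cams.get_image(name): name is "scene" or "top"; returns (picture, depth): 420x560x3 uint8, red, green, blue; 420x560 float32, m along the optical axis (not along the pixel's ray), 0 where there is no reading.
- cams.calibration(name): a dict with "vertical_fov" (degrees; the focal length in pixels is half the picture's height over the tangent of half this angle, whatever the lens; pixels are square), "cx", "cy" (the principal point, pixels), "view" (4x4, takes a point from world to camera coordinates). Camera axes: x right, y up, looking along -z (the intrinsics and any distortion apply to the point x, -y, -z); pixel columns grow to the right and rows downward; lengths in m; the calibration is good to about 2 mm. A picture is of the moment at which its call begins. calibration takes no time and is no camera call.
- ticket.close_job(): hands the job in; it is judged then, once.
Trained networks look in the newest picture that a camera, given by its name, has taken for a name from the list of things; names that differ only in an ending like _2 or _b are one class to them, and where a whole thing is asked for, a point or a joint stands for the part that bears it (a point fixed in the world has none). Each returns a list of dicts, best first, with "p" (0 to 1); they miss things now and then, are a little off and sometimes report something else, mostly with a low value. They report only what shows in the picture. A call takes as long as a camera call.
- cams.spot_in(camera, query): "box" ([centre column, centre row, width, height] as shares, 0 to 1, of the picture: columns of its width, rows of its height, round what is visible of it).
- cams.outline_of(camera, query): "mask" (420x560 bool, what is visible of it) and "box" ([centre column, centre row, width, height] as shares, 0 to 1, of the picture: columns of its width, rows of its height, round what is visible of it).
- cams.mark_of(camera, query): "location" ([column, row] as shares, 0 to 1, of the picture: columns of its width, rows of its height: a listed point, or the origin of a listed thing).
The state is a dict: "time_s": time; "q": joint angles; "qvel": joint speeds; "joint_efforts": joint torques, N m; "position": TCP position; "tool_rot": TCP orientation; "ft_force": force on the tool from outside, world axes, zero at the start; "wrist_torque": the same for the moment, N m; "grip_width": finger opening in m; "gripper_force": force on a finger pad.
Only numpy, scipy, OpenCV 4.12 (cv2) and the standard library are available. Lean on these libraries where they do the work, as an engineer would, in place of code of your own. Each camera call takes 0.05 s, during which the arm holds its last target. There are 200 camera calls.

## Task

The spare microscope eyepiece stands in the grey storage tray behind two tall bottles. First move both bottles out onto the steel side tray, then take the eyepiece out and stand it upright, the way up it is, on the middle of the round cork pad, and only then put each bottle back on the very ring in the storage tray from which it came. Keep bottles and eyepiece upright throughout, and leave the other small things in the storage tray and the slide box where they are.

Things in the scene. Friction and masses are not known exactly. Their poses are not given: they have to be found in the camera images.
- round_bottle: Loose amber glass bottle, upright, 200 g: round body 48 mm in diameter and straight-sided from 0 to 88 mm height, narrowing to a neck (22 mm) and a black cap (28 mm in diameter, 106 to 125 mm height). Origin at the centre of its underside, z up. Starts on either ring of the storage tray: that is its own place.
- square_bottle: Loose white plastic bottle, upright, 170 g: square body 46 x 46 mm, straight-sided from 0 to 90 mm height, then a neck (24 mm) and a grey cap (30 mm in diameter, 102 to 120 mm height). Origin at the centre of its underside, x and y square to its sides, z up. Starts on the other ring of the storage tray: that is its own place.
- eyepiece: Loose microscope eyepiece standing on its wide end, 50 mm high, 90 g: black cylinder 34 mm in diameter from 0 to 32 mm height, then a steel tube 23 mm in diameter up to 50 mm. Origin at the centre of its underside, z up. It starts behind (seen from the robot) and midway between the two bottles, about 23 mm clear of each, lower than them.
- caddy: Storage tray: fixed grey plastic, 210 (x) by 250 mm (y), floor 4 mm above the bench, rim 4 mm thick, 12 mm high. Origin: centre of underside; x points away from the robot within 15 degrees. Two printed black rings (70 mm across, flat) at x = -22, y = +40 and -40 mm, one under each bottle; eyepiece starts at x = +30, y = 0. Fingers have room beside a bottle along x; between the bottles only 32 mm.
- side_tray: The side area: fixed empty stainless steel tray 220 mm (x) by 130 mm (y), floor 4 mm above the bench, rim 4 mm thick and 10 mm high. Origin at the centre of its underside. It lies left or right of the storage tray; which side varies. Both bottles fit on it one behind the other along its x, for example at x = -55 and +55 mm.
- lens_pad: Fixed round flat cork pad 90 mm in diameter and 8 mm thick, on the other side of the storage tray from the steel side tray. Origin at the centre of its underside (top at +8 mm).
- objective: Not to be disturbed: loose steel objective lens with a brass-coloured band, 26 mm in diameter, 46 mm high, tapering to the top, standing in the storage tray at x = about +30 mm, 90 mm to one side of the eyepiece's starting place. Origin at the centre of its underside.
- oil_vial: Not to be disturbed: loose small glass vial with a white cap, 29 mm in diameter, 40 mm high, standing in the storage tray at x = about +30 mm, 90 mm to the other side of the eyepiece's starting place. Origin at the centre of its underside.
- slide_box: Not to be disturbed: loose blue slide box 50 x 90 x 30 mm on the bench beyond the storage tray. Origin at the centre of its underside.

How it is judged:
By the outcome, as a careful person would: the job done as asked, in the order asked, and still so for the second after the job is handed in, with the robot touching nothing.
It also fails if it takes over 138 s, if anything falls off the work surface, if the arm or the gripper's body presses on something with over 40 N, if the wrist force passes 120 N, or if a joint passes its speed limit or range.

## Working session

There is one attempt and no reset: what is moved stays moved. The work goes in short steps, Python scripts to look and compute and a tool call to move; the robot and the scene stay as the last step left them, time stands still between calls to the robot, and variables do not carry over. Pictures are saved under pics/ and viewed, at most 14 in all, crops included, and the job is handed in when it is done.

Besides the shell and the picture viewer there is one more tool, called after "Call:" as name(argument=value, ...) on one line, values as JSON. move_arm: Moves the arm, as the interface text tells. Its arguments: {"type":"object","properties":{"jaw":{"type":"array","items":{"type":"number"}},"dp":{"type":"array","items":{"type":"array","items":{"type":"number"}}},"turn":{"type":"array","items":{"type":"array","items":{"type":"number"}}},"force":{"type":"number"}},"required":["jaw","dp","turn"]}

```bash
ls; mkdir -p pics; python3 - <<'E'
from rig import observe,cams
import cv2
o=observe();print(o)
for n in("scene","top"):
    im,d=cams.get_image(n);cv2.imwrite(f"pics/{n}0.png",im[:,:,::-1]);c=cams.calibration(n);print(n,c)
E
```

```text
pics
{'time_s': 0.0, 'q': array([-8.79636888e+01,  2.18404804e+01,  7.43828612e+01, -1.85991498e-03,
        8.38586078e+01, -1.23366668e+01]), 'qvel': array([-0.0144806 , -0.09954409,  0.07206639,  0.0048548 , -0.03830642,
       -0.02205895]), 'joint_efforts': array([-2.83710369e-04, -4.48460448e+01, -2.31276870e+01, -1.78524551e-04,
        4.72665604e-03, -2.67210442e-05]), 'position': array([ 0.13649909, -0.53249876,  0.2307277 ]), 'tool_rot': array([[ 9.68699485e-01,  2.48236382e-01, -8.30770770e-05],
       [ 2.48236244e-01, -9.68698471e-01,  1.42823523e-03],
       [ 2.74063308e-04, -1.40415347e-03, -9.99998977e-01]]), 'ft_force': array([0.5091483 , 1.45882257, 0.79570969]), 'wrist_torque': array([ 0.00401605, -0.00320501,  0.03150315]), 'gripper_force': 0.0, 'grip_width': 0.08527228280763138}
scene {'vertical_fov': 47.35441229841241, 'cx': 287.91487136748117, 'cy': 214.06101247845834, 'view': array([[ 0.21838315,  0.97569588, -0.01806539, -0.1290168 ],
       [-0.68397585,  0.16624118,  0.71031043,  0.39086745],
       [ 0.69605017, -0.14276354,  0.70365669, -1.39940925],
       [ 0.        ,  0.        ,  0.        ,  1.        ]])}
top {'vertical_fov': 57.06633127974626, 'cx': 281.9293766638628, 'cy': 207.36071189294552, 'view': array([[-0.008606  , -0.99968879,  0.02341475, -0.00591302],
       [ 0.99771311, -0.00701443,  0.06722605, -0.62349644],
       [-0.06704089,  0.02393975,  0.99746299, -0.79289478],
       [ 0.        ,  0.        ,  0.        ,  1.        ]])}
```

View pics/scene0.png

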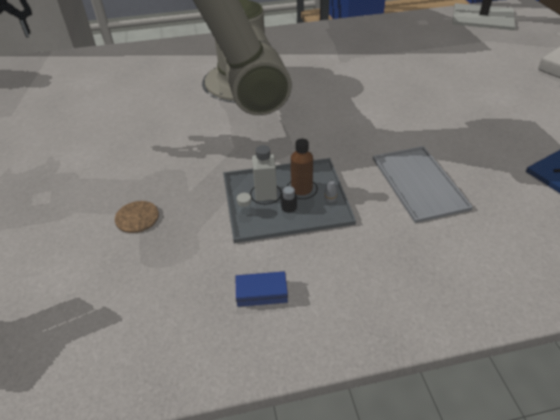

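View pics/top0.png

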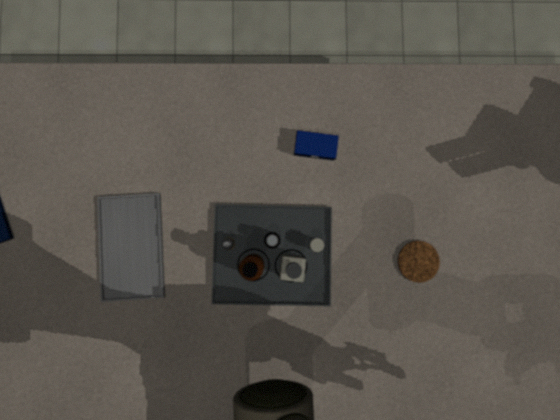

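The scene view shows the amber bottle (302,170) and white bottle (264,175) in front of the eyepiece (289,200). In the top view the steel tray is at (130,246), i.e. at +y, and the cork pad at (418,261), i.e. at -y.

```bash
cat > h.py <<'E'
import numpy as np,cv2
from rig import observe,cams
def cloud(n,d):
    c=cams.calibration(n);H,W=d.shape;f=H/2/np.tan(np.radians(c["vertical_fov"]/2))
    u,v=np.meshgrid(np.arange(W)+.5,np.arange(H)+.5)
    p=np.stack([(u-c["cx"])/f*d,-(v-c["cy"])/f*d,-d],-1)
    R=c["view"][:3,:3];t=c["view"][:3,3]
    return (p-t)@R   # R^T (p-t)
def see(n,names):
    im,d=cams.get_image(n);P=cloud(n,d);out={}
    for q in names:
        r=cams.outline_of(n,q)
        if r: out[q]=(r[0]["p"],P[r[0]["mask"]&(d>0)],r[0]["mask"])
    return im,d,P,out
def mid(a): return (np.percentile(a,1,0)+np.percentile(a,99,0))/2
E
python3 - <<'E'
from h import *
np.set_printoptions(precision=4,suppress=True)
N=["round_bottle","square_bottle","eyepiece","caddy","side_tray","lens_pad","objective","oil_vial","slide_box"]
for n in("top","scene"):
    im,d,P,o=see(n,N)
    print(n)
    for q,(p,a,m) in o.items():
        z=a[:,2]
        print(q,round(p,2),len(a),"lo",np.percentile(a,2,0),"hi",np.percentile(a,98,0))
        if q in("round_bottle","square_bottle","eyepiece","objective","oil_vial"):
            t=a[z>np.percentile(z,98)-.008];print("   top mid",mid(t),t.mean(0),len(t))
        if q in("caddy","side_tray","lens_pad"):
            b=a[z<.03];r=cv2.minAreaRect(b[:,:2].astype(np.float32)*1000);print("   rect",r,"z",np.median(z))
        if q=="square_bottle":
            t=a[(z>.075)&(z<.1)];print("   sq",cv2.minAreaRect(t[:,:2].astype(np.float32)*1000))
    print("bench z",np.median(P[240:260,340:370,2]) if n=="top" else np.median(P[300:330,150:200,2]))
E
```

```text
top
round_bottle 0.9 544 lo [0.4815 0.0289 0.0212] hi [0.5255 0.0723 0.1299]
   top mid [0.5024 0.0514 0.1275] [0.5029 0.0512 0.128 ] 187
square_bottle 0.92 645 lo [ 0.4791 -0.0511  0.0234] hi [ 0.5244 -0.0052  0.1248]
   top mid [ 0.5002 -0.0293  0.1226] [ 0.5004 -0.0287  0.123 ] 208
   sq ((500.21197509765625, -28.642234802246094), (46.02980422973633, 45.91823196411133), 82.86192321777344)
eyepiece 0.48 252 lo [ 0.5378 -0.0074  0.0016] hi [0.5728 0.026  0.0556]
   top mid [0.5546 0.0116 0.0535] [0.5545 0.0113 0.0535] 98
caddy 0.77 9922 lo [ 0.4213 -0.1101  0.0002] hi [0.6239 0.1317 0.012 ]
   rect ((522.7245483398438, 8.808624267578125), (254.5050506591797, 210.32127380371094), 88.22395324707031) z 0.0033005753949305766
side_tray 0.84 6617 lo [0.437  0.2449 0.0004] hi [0.6478 0.3732 0.0105]
   rect ((542.4563598632812, 309.4677429199219), (222.9612579345703, 132.019775390625), 3.3451247215270996) z 0.0035271530191581866
lens_pad 0.78 1395 lo [ 0.466  -0.343   0.0023] hi [ 0.5465 -0.2617  0.01  ]
   rect ((505.1162414550781, -302.5044250488281), (88.92807006835938, 87.4074478149414)
[... 1247 characters left out ...]
9189453125, 311.0323181152344), (236.586669921875, 140.36376953125), 2.879495620727539) z 0.0033147563574247117
lens_pad 0.87 1136 lo [ 0.4701 -0.3457  0.0003] hi [ 0.5541 -0.2647  0.0099]
   rect ((510.5696716308594, -304.573486328125), (90.4991455078125, 91.85408020019531), 63.04188537597656) z 0.007189502258383296
objective 0.8 227 lo [0.5343 0.0888 0.0034] hi [0.5657 0.1135 0.0502]
   top mid [0.5535 0.1014 0.0466] [0.5544 0.1007 0.0472] 38
oil_vial 0.72 284 lo [ 0.5304 -0.0958  0.0034] hi [ 0.5634 -0.0692  0.045 ]
   top mid [ 0.5495 -0.0826  0.0415] [ 0.5508 -0.083   0.0424] 133
slide_box 0.72 1691 lo [ 0.737  -0.1306  0.0004] hi [ 0.79   -0.0439  0.0315]
bench z -0.0005933692695328731
```

```bash
cat >> h.py <<'E'
from scipy.spatial.transform import Rotation as Ro
def go(p,yaw,o=None):
    "turn (total, tool axes) first, then dp (total, in the turned tool's axes, cm)"
    o=o or observe();a=np.radians(yaw);c,s=np.cos(a),np.sin(a)
    T=np.array([[c,s,0],[s,-c,0],[0,0,-1.]])
    R=o["tool_rot"]
    print("turn",np.round(Ro.from_matrix(R.T@T).as_rotvec(),3),"dp",np.round(T.T@(np.array(p)-o["position"])*100,2))
E
python3 -c "
from h import *
go([.504,.050,.231],88.3)"
```

```text
turn [ 0.    0.   -1.29] dp [5.934e+01 3.501e+01 3.000e-02]
```

Call:
move_arm(jaw=[8.54,8.54,8.54,8.54,8.54,8.54,8.54,8.54,8.54,8.54,8.54,8.54], dp=[[0,0,0],[0,0,0],[0,0,0],[0,0,0],[0,0,0],[0,0,0],[0,0,0],[0,0,0],[0,0,0],[0,0,0],[0,0,0],[0,0,0]], turn=[[0,0,-0.1],[0,0,-0.11],[0,0,-0.11],[0,0,-0.11],[0,0,-0.11],[0,0,-0.11],[0,0,-0.11],[0,0,-0.11],[0,0,-0.11],[0,0,-0.11],[0,0,-0.1],[0,0,-0.1]])

```text
time_s: 2.1
position: [0.1365, -0.5328, 0.2313]
tool_rot: [[0.025, 1.0, 0.0], [1.0, -0.025, 0.0], [0.0, 0.0, -1.0]]
ft_force: [-0.8, -1.0, 0.1]
grip_width: 0.0857
gripper_force: 0.0
```

Call:
move_arm(jaw=[8.54,8.54,8.54,8.54,8.54,8.54,8.54,8.54,8.54,8.54,8.54,8.54], dp=[[2.47,1.46,0],[2.47,1.46,0],[2.47,1.46,0],[2.47,1.46,0],[2.47,1.46,0],[2.47,1.46,0],[2.47,1.46,0],[2.47,1.46,0],[2.47,1.46,0],[2.47,1.46,0],[2.47,1.46,0],[2.47,1.46,0]], turn=[[0,0,0],[0,0,0],[0,0,0],[0,0,0],[0,0,0],[0,0,0],[0,0,0],[0,0,0],[0,0,0],[0,0,0],[0,0,0],[0,0,0]])

```text
time_s: 3.1
position: [0.321, -0.2405, 0.2315]
tool_rot: [[0.03, 1.0, 0.0], [1.0, -0.03, -0.0], [-0.0, 0.0, -1.0]]
ft_force: [1.1, 0.3, -0.5]
grip_width: 0.0854
gripper_force: 0.0
```

Call:
move_arm(jaw=[8.54,8.54,8.54,8.54,8.54,8.54,8.54,8.54,8.54,8.54,8.54,8.54], dp=[[2.47,1.46,0],[2.47,1.46,0],[2.47,1.46,0],[2.47,1.46,0],[2.47,1.46,0],[2.47,1.46,0],[2.47,1.46,0],[2.47,1.46,0],[2.47,1.46,0],[2.47,1.46,0],[2.47,1.46,0],[2.47,1.46,0]], turn=[[0,0,0],[0,0,0],[0,0,0],[0,0,0],[0,0,0],[0,0,0],[0,0,0],[0,0,0],[0,0,0],[0,0,0],[0,0,0],[0,0,0]])

```text
time_s: 4.1
position: [0.5051, 0.0507, 0.2314]
tool_rot: [[0.03, 1.0, 0.0], [1.0, -0.03, -0.0], [-0.0, 0.0, -1.0]]
ft_force: [0.5, -0.6, 0.9]
grip_width: 0.0856
gripper_force: 0.0
```

```bash
python3 - <<'E'
from h import *
go([.504,.050,.061],88.3)
o=observe();print(o["position"],o["ft_force"],o["time_s"])
a,da=cams.get_image("scene");b,db=cams.get_image("top")
cv2.imwrite("pics/1.png",np.hstack([a[60:330,100:480],b[100:370,150:530]])[:,:,::-1])
E
```

```text
turn [ 0.  0. -0.] dp [-0.07 -0.11 17.04]
[0.50509265 0.05070718 0.23141029] [ 0.51749437 -0.62616357  0.8819768 ] 4.1
```

View pics/1.png

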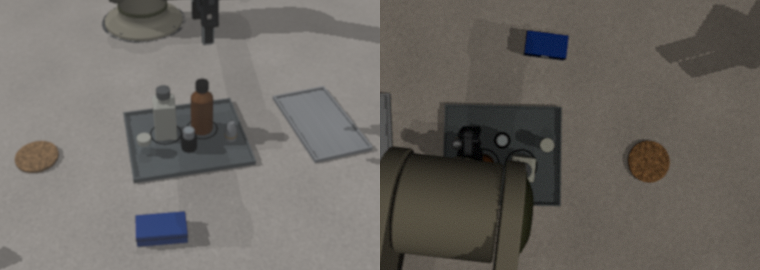

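The scene crop shows the fingers at full-picture pixel (307,100) above the amber bottle; the arm hides much of the top view.

```bash
python3 - <<'E'
from h import *
np.set_printoptions(precision=4,suppress=True)
for n in("scene","top"):
    im,d=cams.get_image(n);P=cloud(n,d)
    m=(d>0)&(P[...,2]>.22)&(P[...,2]<.29)&(P[...,0]>.5)&(P[...,0]<.65)&(abs(P[...,1]-.05)<.06)
    a=P[m];print(n,len(a))
    for z0 in np.arange(.22,.29,.01):
        b=a[(a[:,2]>=z0)&(a[:,2]<z0+.01)]
        if len(b):print(round(z0,3),len(b),b.min(0)[:2],b.max(0)[:2],np.median(b,0))
E
```

```text
scene 226
0.24 24 [0.5534 0.0405] [0.5578 0.0607] [0.5559 0.0498 0.2462]
0.25 62 [0.553  0.0383] [0.5646 0.061 ] [0.5611 0.0484 0.2556]
0.26 61 [0.5539 0.0387] [0.5668 0.0601] [0.5624 0.0479 0.2651]
0.27 67 [0.5527 0.0383] [0.5649 0.0602] [0.562  0.0474 0.275 ]
0.28 12 [0.5546 0.0363] [0.5783 0.052 ] [0.5602 0.0385 0.2862]
top 7
0.25 3 [0.5452 0.0391] [0.5482 0.0391] [0.5468 0.0391 0.2554]
0.27 1 [0.5464 0.0492] [0.5464 0.0492] [0.5464 0.0492 0.2798]
0.28 3 [0.5464 0.0449] [0.5464 0.0477] [0.5464 0.0463 0.2807]
```

Call:
move_arm(jaw=[8.54,8.54,8.54,8.54,8.54,8.54,8.54,8.54,8.54,8.54,8.54,8.54], dp=[[-0.11,0.2,1.6],[0,0,1.6],[0,0,1.6],[0,0,1.6],[0,0,1.6],[0,0,1.6],[0,0,1.6],[0,0,1.6],[0,0,1.6],[0,0,1.3],[0,0,0.9],[0,0,0.5]], turn=[[0,0,0],[0,0,0],[0,0,0],[0,0,0],[0,0,0],[0,0,0],[0,0,0],[0,0,0],[0,0,0],[0,0,0],[0,0,0],[0,0,0]])

```text
time_s: 5.3
position: [0.5059, 0.0473, 0.0596]
tool_rot: [[0.031, 1.0, -0.001], [1.0, -0.031, 0.0], [0.0, -0.001, -1.0]]
ft_force: [-0.1, -0.5, -0.7]
grip_width: 0.0856
gripper_force: 0.0
```

Call:
move_arm(jaw=[6,5.2,4.5,4.5,4.5,4.5,4.5,4.5,4.5,4.5], dp=[[0,0,0],[0,0,0],[0,0,0],[0,0,0],[0,0,0],[0,0,0],[0,0,0],[0,0,0],[0,0,0],[0,0,0]], turn=[[0,0,0],[0,0,0],[0,0,0],[0,0,0],[0,0,0],[0,0,0],[0,0,0],[0,0,0],[0,0,0],[0,0,0]], force=40)

```text
time_s: 6.13
position: [0.5066, 0.048, 0.0613]
tool_rot: [[0.03, 1.0, 0.001], [1.0, -0.03, -0.0], [-0.0, 0.001, -1.0]]
ft_force: [-1.7, -0.5, 6.7]
grip_width: 0.0469
gripper_force: 40.6
```

Call:
move_arm(jaw=[4.5,4.5,4.5,4.5,4.5,4.5,4.5,4.5,4.5,4.5], dp=[[0,0,-0.3],[0,0,-0.7],[0,0,-1.2],[0,0,-1.5],[0,0,-1.5],[0,0,-1.5],[0,0,-1.5],[0,0,-1.0],[0,0,-0.6],[0,0,-0.2]], turn=[[0,0,0],[0,0,0],[0,0,0],[0,0,0],[0,0,0],[0,0,0],[0,0,0],[0,0,0],[0,0,0],[0,0,0]])

```text
time_s: 6.97
position: [0.5067, 0.0481, 0.1615]
tool_rot: [[0.03, 1.0, 0.002], [1.0, -0.03, -0.0], [-0.0, 0.002, -1.0]]
ft_force: [0.3, 0.2, -3.1]
grip_width: 0.0468
gripper_force: 41.4
```

```bash
python3 - <<'E'
from h import *
np.set_printoptions(precision=4,suppress=True)
im,d,P,o=see("scene",["round_bottle","caddy"])
s=observe();print(s["position"],s["ft_force"],s["grip_width"],s["gripper_force"],s["time_s"])
p,a,m=o["round_bottle"];print(p,len(a),np.percentile(a,1,0),np.percentile(a,99,0))
cv2.imwrite("pics/2.png",cv2.resize(im[60:270,200:480,::-1],None,fx=2,fy=2))
go([.603,.3107,.161],88.3)
E
```

```text
[0.5062 0.0481 0.1599] [-0.7265  0.4674 -1.7362] 0.0469967984037045 41.418234397424385 7.1167
0.97 792 [ 0.3098  0.0259 -0.0013] [0.5384 0.127  0.2023]
turn [-0.001 -0.    -0.   ] dp [26.53  8.89 -0.11]
```

View pics/2.png

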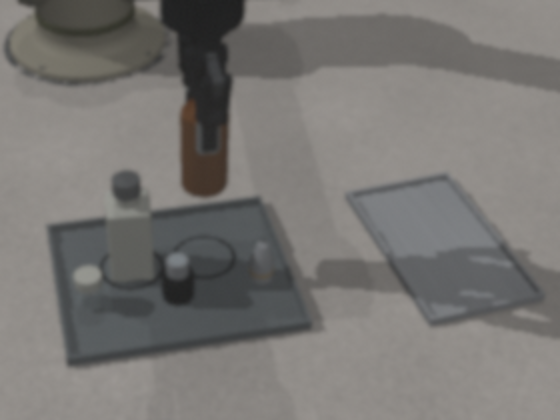

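Call:
move_arm(jaw=[4.5,4.5,4.5,4.5,4.5,4.5,4.5,4.5,4.5,4.5,4.5,4.5], dp=[[0.8,0.27,0],[1.6,0.54,0],[2.6,0.87,0],[2.6,0.87,0],[2.6,0.87,0],[2.6,0.87,0],[2.6,0.87,0],[2.6,0.87,0],[2.6,0.87,0],[2.6,0.87,0],[1.8,0.6,0],[1.0,0.34,0]], turn=[[0,0,0],[0,0,0],[0,0,0],[0,0,0],[0,0,0],[0,0,0],[0,0,0],[0,0,0],[0,0,0],[0,0,0],[0,0,0],[0,0,0]])

```text
time_s: 8.12
position: [0.6012, 0.3083, 0.1589]
tool_rot: [[0.028, 1.0, -0.002], [1.0, -0.028, 0.0], [0.0, -0.002, -1.0]]
ft_force: [0.6, -0.5, -2.2]
grip_width: 0.047
gripper_force: 41.5
```

Call:
move_arm(jaw=[4.5,4.5,4.5,4.5,4.5,4.5,4.5,4.5,4.5,4.5,4.5,4.5], dp=[[0.5,0.17,0],[0,0,0],[0,0,0.6],[0,0,1.2],[0,0,1.6],[0,0,1.6],[0,0,1.6],[0,0,1.3],[0,0,0.9],[0,0,0.6],[0,0,0.3],[0,0,0]], turn=[[0,0,0],[0,0,0],[0,0,0],[0,0,0],[0,0,0],[0,0,0],[0,0,0],[0,0,0],[0,0,0],[0,0,0],[0,0,0],[0,0,0]])

```text
time_s: 9.12
position: [0.6031, 0.31, 0.063]
tool_rot: [[0.03, 1.0, -0.001], [1.0, -0.03, -0.0], [-0.0, -0.001, -1.0]]
ft_force: [-0.7, -0.1, -2.6]
grip_width: 0.047
gripper_force: 41.5
```

```bash
python3 - <<'E'
from h import *
np.set_printoptions(precision=4,suppress=True)
im,d,P,o=see("scene",["round_bottle","side_tray"])
s=observe();print(s["position"],s["ft_force"],s["grip_width"],s["gripper_force"],s["time_s"])
for p,a,m in o.values(): print(p,len(a),np.percentile(a,3,0),np.percentile(a,97,0))
cv2.imwrite("pics/3.png",cv2.resize(im[60:270,280:560,::-1],None,fx=2,fy=2))
E
```

```text
[0.6036 0.3104 0.0642] [-0.0391  1.091  -1.5342] 0.047313064758693124 41.49486484551744 9.2667
0.96 792 [0.595  0.2874 0.0084] [0.628  0.3227 0.1181]
0.97 3438 [ 0.4402  0.2417 -0.0003] [0.6568 0.3721 0.0102]
```

View pics/3.png

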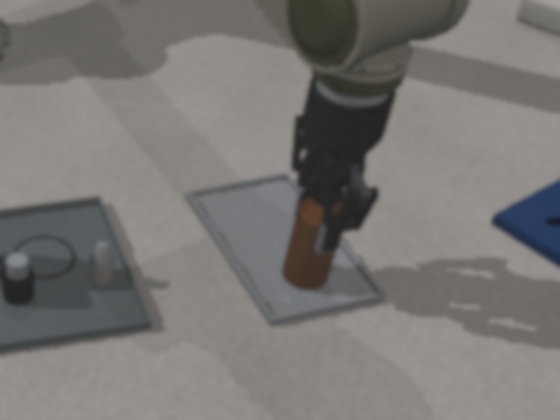

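The bottle is upright above the tray floor, bottom at picture (308,278). Lowering until contact.

Call:
move_arm(jaw=[4.5,4.5,4.5,4.5,4.5], dp=[[0,0,0.08],[0,0,0.08],[0,0,0.08],[0,0,0],[0,0,0]], turn=[[0,0,0],[0,0,0],[0,0,0],[0,0,0],[0,0,0]])

```text
time_s: 9.68
position: [0.6033, 0.3104, 0.0614]
tool_rot: [[0.03, 1.0, 0.001], [1.0, -0.03, 0.0], [0.0, 0.001, -1.0]]
ft_force: [-2.0, -1.4, 1.5]
grip_width: 0.0469
gripper_force: 41.8
```

Call:
move_arm(jaw=[4.9,5.1,5.5,6,7,8,8.54,8.54,8.54,8.54], dp=[[0,0,0],[0,0,0],[0,0,0],[0,0,0],[0,0,0],[0,0,0],[0,0,0],[0,0,0],[0,0,-0.3],[0,0,-0.8]], turn=[[0,0,0],[0,0,0],[0,0,0],[0,0,0],[0,0,0],[0,0,0],[0,0,0],[0,0,0],[0,0,0],[0,0,0]])

```text
time_s: 10.52
position: [0.6027, 0.3102, 0.0712]
tool_rot: [[0.03, 1.0, -0.002], [1.0, -0.03, -0.001], [-0.001, -0.002, -1.0]]
ft_force: [0.6, 0.7, 0.3]
grip_width: 0.0852
gripper_force: 0.0
```

Call:
move_arm(jaw=[8.54,8.54,8.54,8.54,8.54,8.54,8.54,8.54,8.54], dp=[[0,0,-1.5],[0,0,-1.5],[0,0,-2],[0,0,-2],[0,0,-2],[0,0,-2],[0,0,-2],[0,0,-1],[0,0,0]], turn=[[0,0,0],[0,0,0],[0,0,0],[0,0,0],[0,0,0],[0,0,0],[0,0,0],[0,0,0],[0,0,0]])

```text
time_s: 11.27
position: [0.6039, 0.3106, 0.215]
tool_rot: [[0.03, 1.0, 0.005], [1.0, -0.03, 0.002], [0.002, 0.005, -1.0]]
ft_force: [-0.0, -0.1, -1.0]
grip_width: 0.0853
gripper_force: 0.0
```

```bash
python3 - <<'E'
from h import *
np.set_printoptions(precision=4,suppress=True)
im,d,P,o=see("scene",["round_bottle","square_bottle","eyepiece"])
s=observe();print(s["position"],s["ft_force"],s["time_s"])
for p,a,m in o.values(): print(p,len(a),np.percentile(a,3,0),np.percentile(a,97,0))
# ring: dark pixels on caddy floor near its ring
g=im.mean(2);m=(abs(P[...,0]-.507)<.05)&(abs(P[...,1]-.05)<.045)&(P[...,2]<.009)&(d>0)
print("floor grey",np.percentile(g[m],[1,5,10,20,50,90]))
for pc in(6,10,14):
    b=P[m&(g<np.percentile(g[m],pc))]; b=b[np.abs(np.linalg.norm(b[:,:2]-[.507,.05],axis=1)-.034)<.008]
    # least-squares circle
    A=np.c_[2*b[:,:2],np.ones(len(b))];x=np.linalg.lstsq(A,(b[:,:2]**2).sum(1),rcond=None)[0]
    print(pc,len(b),x[:2],np.sqrt(x[2]+x[0]**2+x[1]**2))
go([.5055,-.031,.2],82.9)
E
```

```text
[0.6027 0.3101 0.2104] [ 0.4814  0.7482 -0.9848] 11.4667
0.98 1217 [0.5941 0.2882 0.0083] [0.6274 0.3266 0.1287]
0.68 6770 [ 0.426  -0.1103  0.0007] [0.6331 0.1292 0.012 ]
0.68 348 [ 0.5522 -0.0073  0.0064] [0.5762 0.0223 0.0542]
floor grey [54.3367 59.3333 65.3333 68.6667 77.6667 89.3333]
6 50 [0.5108 0.0508] 0.029405654143305555
10 82 [0.5123 0.0525] 0.027714565189179714
14 86 [0.5135 0.0532] 0.026943375876539194
turn [-0.002  0.001  0.094] dp [-35.06  -5.43   1.04]
```

Call:
move_arm(jaw=[8.54,8.54,8.54,8.54,8.54,8.54,8.54,8.54,8.54,8.54,8.54,8.54], dp=[[0,0,0],[-3.2,-0.5,0.1],[-3.2,-0.5,0.1],[-3.2,-0.5,0.1],[-3.2,-0.5,0.1],[-3.2,-0.5,0.1],[-3.2,-0.5,0.1],[-3.2,-0.5,0.1],[-3.2,-0.5,0.1],[-3.2,-0.5,0.1],[-3.2,-0.5,0.1],[-3.06,-0.43,0.04]], turn=[[-0.002,0.001,0.094],[0,0,0],[0,0,0],[0,0,0],[0,0,0],[0,0,0],[0,0,0],[0,0,0],[0,0,0],[0,0,0],[0,0,0],[0,0,0]])

```text
time_s: 12.47
position: [0.5047, -0.0322, 0.1999]
tool_rot: [[0.124, 0.992, -0.0], [0.992, -0.124, 0.001], [0.001, -0.0, -1.0]]
ft_force: [0.0, -0.4, 0.0]
grip_width: 0.0853
gripper_force: 0.0
```

Call:
move_arm(jaw=[8.54,8.54], dp=[[0,0,0],[0,0,0]], turn=[[0,0,0],[0,0,0]])

```text
time_s: 12.63
position: [0.5054, -0.0319, 0.2002]
tool_rot: [[0.126, 0.992, 0.0], [0.992, -0.126, 0.002], [0.002, 0.0, -1.0]]
ft_force: [-0.5, 0.8, -0.2]
grip_width: 0.0856
gripper_force: 0.0
```

```bash
python3 - <<'E'
from h import *
o=observe();print(o["position"],o["tool_rot"][:,2]);go([.5055,-.031,.060],82.9)
E
```

```text
[ 0.50540411 -0.03191173  0.20023538] [ 4.20704643e-04  1.50336877e-03 -9.99998781e-01]
turn [ 0.    -0.002 -0.003] dp [ 0.09 -0.   14.02]
```

Call:
move_arm(jaw=[8.54,8.54,8.54,8.54,8.54,8.54,8.54,8.54,8.54,8.54,8.54,8.54], dp=[[0.09,0,0.8],[0,0,1.4],[0,0,1.5],[0,0,1.5],[0,0,1.5],[0,0,1.5],[0,0,1.5],[0,0,1.5],[0,0,1.3],[0,0,0.9],[0,0,0.6],[0,0,0]], turn=[[0,0,0],[0,0,0],[0,0,0],[0,0,0],[0,0,0],[0,0,0],[0,0,0],[0,0,0],[0,0,0],[0,0,0],[0,0,0],[0,0,0]])

```text
time_s: 13.63
position: [0.5059, -0.029, 0.0598]
tool_rot: [[0.123, 0.992, -0.0], [0.992, -0.123, 0.002], [0.002, -0.0, -1.0]]
ft_force: [-0.6, 0.1, 0.2]
grip_width: 0.0853
gripper_force: 0.0
```

Call:
move_arm(jaw=[6,5.2,4.3,4.3,4.3,4.3,4.3,4.3,4.3,4.3], dp=[[0,0,0],[0,0,0],[0,0,0],[0,0,0],[0,0,0],[0,0,0],[0,0,0],[0,0,0],[0,0,0],[0,0,0]], turn=[[0,0,0],[0,0,0],[0,0,0],[0,0,0],[0,0,0],[0,0,0],[0,0,0],[0,0,0],[0,0,0],[0,0,0]], force=40)

```text
time_s: 14.47
position: [0.5063, -0.0299, 0.0617]
tool_rot: [[0.124, 0.992, 0.003], [0.992, -0.124, 0.001], [0.001, 0.002, -1.0]]
ft_force: [-2.9, 1.5, 6.2]
grip_width: 0.0461
gripper_force: 40.5
```

Call:
move_arm(jaw=[4.3,4.3,4.3,4.3,4.3,4.3,4.3,4.3,4.3,4.3], dp=[[0,0,-0.3],[0,0,-0.7],[0,0,-1.2],[0,0,-1.5],[0,0,-1.5],[0,0,-1.5],[0,0,-1.5],[0,0,-1.0],[0,0,-0.6],[0,0,-0.2]], turn=[[0,0,0],[0,0,0],[0,0,0],[0,0,0],[0,0,0],[0,0,0],[0,0,0],[0,0,0],[0,0,0],[0,0,0]])

```text
time_s: 15.3
position: [0.5064, -0.03, 0.1621]
tool_rot: [[0.124, 0.992, 0.004], [0.992, -0.124, 0.0], [0.001, 0.004, -1.0]]
ft_force: [0.1, 0.0, -2.3]
grip_width: 0.046
gripper_force: 41.1
```

```bash
python3 - <<'E'
from h import *
s=observe();print(s["position"],s["ft_force"],s["grip_width"],s["gripper_force"],s["time_s"])
im,d=cams.get_image("scene")
cv2.imwrite("pics/4.png",cv2.resize(im[60:270,180:460,::-1],None,fx=2,fy=2))
go([.493,.304,.16],82.9)
E
```

```text
[ 0.50644719 -0.03004327  0.16213914] [ 5.58192000e-02  6.31646380e-04 -2.27996918e+00] 0.046016254434894904 41.11346052959561 15.3
turn [ 0.003 -0.001 -0.   ] dp [32.98 -5.45  0.17]
```

View pics/4.png

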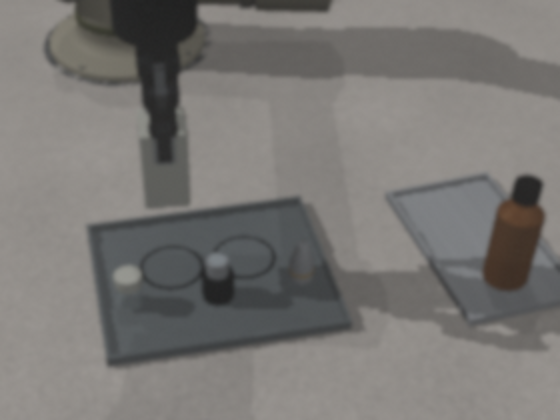

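The white bottle hangs upright at (165,170); both rings (171,267) and (245,257) are free, and the amber bottle stands on the steel tray.

Call:
move_arm(jaw=[4.3,4.3,4.3,4.3,4.3,4.3,4.3,4.3,4.3,4.3,4.3,4.3], dp=[[0.9,-0.15,0],[1.8,-0.3,0],[2.7,-0.45,0],[2.7,-0.45,0],[2.7,-0.45,0],[2.7,-0.45,0],[2.7,-0.45,0],[2.7,-0.45,0],[2.7,-0.45,0],[2.7,-0.45,0],[2.7,-0.45,0],[2.7,-0.45,0]], turn=[[0,0,0],[0,0,0],[0,0,0],[0,0,0],[0,0,0],[0,0,0],[0,0,0],[0,0,0],[0,0,0],[0,0,0],[0,0,0],[0,0,0]])

```text
time_s: 16.35
position: [0.4927, 0.2728, 0.1603]
tool_rot: [[0.123, 0.992, 0.0], [0.992, -0.123, 0.0], [0.0, 0.0, -1.0]]
ft_force: [1.0, 0.1, -1.2]
grip_width: 0.0459
gripper_force: 41.1
```

Call:
move_arm(jaw=[4.3,4.3,4.3,4.3,4.3,4.3,4.3,4.3,4.3,4.3,4.3,4.3], dp=[[2.0,-0.33,0],[0.9,-0.15,0],[0.4,-0.06,0.6],[0,0,1.3],[0,0,1.6],[0,0,1.6],[0,0,1.6],[0,0,1.3],[0,0,0.9],[0,0,0.6],[0,0,0.3],[0,0,0]], turn=[[0,0,0],[0,0,0],[0,0,0],[0,0,0],[0,0,0],[0,0,0],[0,0,0],[0,0,0],[0,0,0],[0,0,0],[0,0,0],[0,0,0]])

```text
time_s: 17.35
position: [0.4927, 0.304, 0.0629]
tool_rot: [[0.124, 0.992, 0.001], [0.992, -0.124, 0.001], [0.001, 0.001, -1.0]]
ft_force: [0.2, -0.1, -1.9]
grip_width: 0.0461
gripper_force: 41.1
```

Call:
move_arm(jaw=[4.3,4.3,4.3,4.3,4.3], dp=[[0,0,0.08],[0,0,0.08],[0,0,0.08],[0,0,0],[0,0,0]], turn=[[0,0,0],[0,0,0],[0,0,0],[0,0,0],[0,0,0]])

```text
time_s: 17.77
position: [0.493, 0.3046, 0.0617]
tool_rot: [[0.124, 0.992, 0.003], [0.992, -0.124, 0.001], [0.002, 0.003, -1.0]]
ft_force: [-2.2, 0.1, 5.5]
grip_width: 0.0458
gripper_force: 41.4
```

Call:
move_arm(jaw=[4.8,5.0,5.5,6,7,8,8.54,8.54,8.54,8.54], dp=[[0,0,0],[0,0,0],[0,0,0],[0,0,0],[0,0,0],[0,0,0],[0,0,0],[0,0,0],[0,0,-0.3],[0,0,-0.8]], turn=[[0,0,0],[0,0,0],[0,0,0],[0,0,0],[0,0,0],[0,0,0],[0,0,0],[0,0,0],[0,0,0],[0,0,0]])

```text
time_s: 18.6
position: [0.4922, 0.3042, 0.0714]
tool_rot: [[0.124, 0.992, 0.0], [0.992, -0.124, 0.0], [0.0, 0.0, -1.0]]
ft_force: [-0.7, -0.8, -0.1]
grip_width: 0.0853
gripper_force: 0.0
```

Call:
move_arm(jaw=[8.54,8.54,8.54,8.54,8.54,8.54,8.54,8.54,8.54], dp=[[0,0,-1.5],[0,0,-1.5],[0,0,-2],[0,0,-2],[0,0,-2],[0,0,-2],[0,0,-2],[0,0,-1],[0,0,0]], turn=[[0,0,0],[0,0,0],[0,0,0],[0,0,0],[0,0,0],[0,0,0],[0,0,0],[0,0,0],[0,0,0]])

```text
time_s: 19.35
position: [0.4931, 0.3045, 0.2146]
tool_rot: [[0.124, 0.992, 0.007], [0.992, -0.124, 0.003], [0.003, 0.006, -1.0]]
ft_force: [0.3, -0.5, -0.0]
grip_width: 0.0856
gripper_force: 0.0
```

```bash
cat >> h.py <<'E'
def proj(n,X):
    c=cams.calibration(n);f=210/np.tan(np.radians(c["vertical_fov"]/2));V=c["view"]
    q=X@V[:3,:3].T+V[:3,3];return np.stack([c["cx"]+f*q[:,0]/-q[:,2],c["cy"]-f*q[:,1]/-q[:,2]],-1)
def ring(n,g,c0,half=.008,z=.004):
    "darkest ring (r about 34 mm) near c0: mean grey on the circle less that beside it"
    t=np.linspace(0,2*np.pi,180,endpoint=False);best=[]
    def s(c,r):
        X=np.c_[c[0]+r*np.cos(t),c[1]+r*np.sin(t),0*t+z];p=(proj(n,X)-.5).astype(np.float32)
        return cv2.remap(g,p[:,0],p[:,1],cv2.INTER_LINEAR).ravel()
    for dx in np.arange(-half,half+1e-9,.001):
        for dy in np.arange(-half,half+1e-9,.001):
            c=(c0[0]+dx,c0[1]+dy)
            for r in(.032,.033,.034,.035):
                best.append((np.median(s(c,r))-.5*np.median(s(c,r-.007))-.5*np.median(s(c,r+.007)),c[0],c[1],r))
    best=np.array(sorted(best)[:8]);return np.round(best[0],4),np.round(best[:,1:].mean(0),4)
E
python3 - <<'E'
from h import *
np.set_printoptions(precision=4,suppress=True)
print(observe()["position"])
for n in("scene","top"):
    im,d,P,o=see(n,["round_bottle","square_bottle","eyepiece"])
    for k,(p,a,m) in o.items():
        print(n,k,round(p,2),len(a),np.percentile(a,2,0),np.percentile(a,98,0))
    g=im.astype(np.float32).mean(2)
    off=0 if n=="scene" else -.005
    for c in((.5075+off,.0495),(.5055+off,-.0305)): print("ring",*ring(n,g,c))
    if n=="top": cv2.imwrite("pics/5.png",im[150:350,60:480,::-1])
go([.5595,.0095,.2],88.3)
E
```

```text
[0.4931 0.3045 0.2146]
scene round_bottle 0.68 1240 [0.5925 0.288  0.0051] [0.6278 0.329  0.1288]
scene square_bottle 0.87 1224 [0.4713 0.2788 0.0074] [0.5171 0.3222 0.1238]
scene eyepiece 0.58 361 [ 0.5499 -0.0074  0.0045] [0.5767 0.0245 0.0548]Traceback (most recent call last):
  File "<stdin>", line 10, in <module>
  File "h.py", line 36, in ring
    best.append((np.median(s(c,r))-.5*np.median(s(c,r-.007))-.5*np.median(s(c,r+.007)),c[0],c[1],r))
                                                ~^^^^^^^^^^
  File "h.py", line 30, in s
    X=np.c_[c[0]+r*np.cos(t),c[1]+r*np.sin(t),0*t+z];p=(proj(n,X)-.5).astype(np.float32)
                                                        ~~~~^^^^^
  File "h.py", line 24, in proj
    c=cams.calibration(n);f=210/np.tan(np.radians(c["vertical_fov"]/2));V=c["view"]
ValueError: time passes only in moves, steps and waits
```

```bash
sed -i 's/c=cams.calibration(n);f=210/c=K(n);f=210/' h.py; cat >> h.py <<'E'
import functools
K=functools.lru_cache(lambda n: cams.calibration(n))
E
python3 - <<'E'
from h import *
np.set_printoptions(precision=4,suppress=True)
o=observe();print(o["position"])
go([.5595,.0095,.2],88.3,o)
for n in("scene","top"):
    im,d=cams.get_image(n);g=im.astype(np.float32).mean(2)
    if n=="top": cv2.imwrite("pics/5.png",im[150:350,60:480,::-1])
    off=0 if n=="scene" else -.005
    for c in((.5075+off,.0495),(.5055+off,-.0305)): print(n,"ring",*ring(n,g,c))
E
```

```text
[0.4919 0.3041 0.2106]
turn [-0.    -0.    -0.094] dp [-29.24   7.63   1.06]
scene ring [-15.3435   0.5055   0.0505   0.033 ] [0.506  0.0514 0.0329]
scene ring [-18.3784   0.5035  -0.0295   0.033 ] [ 0.5037 -0.0295  0.0331]
top ring [-23.6066   0.5025   0.0505   0.033 ] [0.5024 0.0507 0.0328]
top ring [-23.6709   0.5005  -0.0295   0.033 ] [ 0.5002 -0.0295  0.0331]
```

View pics/5.png

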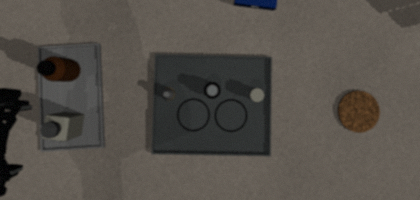

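The top crop shows both bottles upright on the steel tray ((65,68) and (65,127)), both rings free at (193,115) and (231,115), the eyepiece at (212,90) and the pad at (358,110).

Call:
move_arm(jaw=[8.54,8.54,8.54,8.54,8.54,8.54,8.54,8.54,8.54,8.54,8.54,8.54], dp=[[0,0,0],[-2.9,0.75,0.1],[-2.9,0.75,0.1],[-2.9,0.75,0.1],[-2.9,0.75,0.1],[-2.9,0.75,0.1],[-2.9,0.75,0.1],[-2.9,0.75,0.1],[-2.9,0.75,0.1],[-2.9,0.75,0.1],[-2.9,0.75,0.1],[-0.24,0.03,0]], turn=[[0,0,-0.094],[0,0,0],[0,0,0],[0,0,0],[0,0,0],[0,0,0],[0,0,0],[0,0,0],[0,0,0],[0,0,0],[0,0,0],[0,0,0]])

```text
time_s: 20.65
position: [0.5596, 0.0056, 0.2007]
tool_rot: [[0.034, 0.999, 0.001], [0.999, -0.034, -0.0], [-0.0, 0.001, -1.0]]
ft_force: [-0.3, -0.8, 0.3]
grip_width: 0.0854
gripper_force: 0.0
```

Call:
move_arm(jaw=[8.54,8.54], dp=[[0,0,0],[0,0,0]], turn=[[0,0,0],[0,0,0]])

```text
time_s: 20.82
position: [0.5586, 0.0101, 0.2013]
tool_rot: [[0.03, 1.0, 0.001], [1.0, -0.03, 0.001], [0.001, 0.001, -1.0]]
ft_force: [-0.1, 0.0, 0.3]
grip_width: 0.0854
gripper_force: 0.0
```

```bash
python3 - <<'E'
from h import *
np.set_printoptions(precision=4,suppress=True)
o=observe();print(o["position"],o["time_s"]);go([.5585,.0095,.008],88.3,o)
im,d,P,r=see("top",["round_bottle","square_bottle"])
for k,(p,a,m) in r.items():
    z=a[:,2];t=a[z>np.percentile(z,98)-.008];print(k,round(p,2),"cap",mid(t),t.mean(0),len(t))
E
```

```text
[0.5586 0.0101 0.2013] 20.8167
turn [ 0.001 -0.001 -0.001] dp [-0.06 -0.01 19.33]
round_bottle 0.7 cap [0.5984 0.3128 0.127 ] [0.5991 0.3125 0.128 ] 197
square_bottle 0.65 cap [ 0.7552 -0.0841  0.0286] [ 0.7551 -0.084   0.0287] 982
```

Call:
move_arm(jaw=[8.54,8.54,8.54,8.54,8.54,8.54,8.54,8.54,8.54,8.54,8.54,8.54], dp=[[-0.1,0,1.0],[0,0,2.0],[0,0,2.4],[0,0,2.4],[0,0,2.4],[0,0,2.4],[0,0,2.0],[0,0,1.6],[0,0,1.4],[0,0,1.0],[0,0,0.5],[0,0,0.2]], turn=[[0,0,0],[0,0,0],[0,0,0],[0,0,0],[0,0,0],[0,0,0],[0,0,0],[0,0,0],[0,0,0],[0,0,0],[0,0,0],[0,0,0]])

```text
time_s: 21.97
position: [0.5591, 0.0094, 0.0083]
tool_rot: [[0.029, 1.0, 0.001], [1.0, -0.029, 0.001], [0.001, 0.001, -1.0]]
ft_force: [-0.2, 0.0, -0.2]
grip_width: 0.0855
gripper_force: 0.0
```

Call:
move_arm(jaw=[6,5,4.2,3.6,3.2,3.0,3.0,3.0,3.0,3.0,3.0,3.0], dp=[[0,0,0],[0,0,0],[0,0,0],[0,0,0],[0,0,0],[0,0,0],[0,0,0],[0,0,0],[0,0,0],[0,0,0],[0,0,0],[0,0,0]], turn=[[0,0,0],[0,0,0],[0,0,0],[0,0,0],[0,0,0],[0,0,0],[0,0,0],[0,0,0],[0,0,0],[0,0,0],[0,0,0],[0,0,0]], force=30)

```text
time_s: 22.97
position: [0.5594, 0.0089, 0.0094]
tool_rot: [[0.03, 1.0, 0.003], [1.0, -0.03, 0.001], [0.001, 0.003, -1.0]]
ft_force: [-1.2, 1.0, 6.7]
grip_width: 0.0333
gripper_force: 29.6
```

Call:
move_arm(jaw=[3,3,3,3,3,3,3,3,3,3], dp=[[0,0,-0.3],[0,0,-0.7],[0,0,-1.2],[0,0,-1.5],[0,0,-1.5],[0,0,-1.5],[0,0,-1.5],[0,0,-1.0],[0,0,-0.6],[0,0,-0.2]], turn=[[0,0,0],[0,0,0],[0,0,0],[0,0,0],[0,0,0],[0,0,0],[0,0,0],[0,0,0],[0,0,0],[0,0,0]])

```text
time_s: 23.8
position: [0.5593, 0.0088, 0.1097]
tool_rot: [[0.03, 1.0, 0.003], [1.0, -0.03, 0.001], [0.001, 0.003, -1.0]]
ft_force: [-0.8, 0.5, -1.1]
grip_width: 0.0329
gripper_force: 29.9
```

Call:
move_arm(jaw=[3,3,3,3,3,3,3,3,3,3,3,3], dp=[[-0.9,-0.11,0],[-1.8,-0.23,0],[-2.7,-0.34,0],[-2.7,-0.34,0],[-2.7,-0.34,0],[-2.7,-0.34,0],[-2.7,-0.34,0],[-2.7,-0.34,0],[-2.7,-0.34,0],[-2.7,-0.34,0],[-2.7,-0.34,0],[-2.4,-0.3,0]], turn=[[0,0,0],[0,0,0],[0,0,0],[0,0,0],[0,0,0],[0,0,0],[0,0,0],[0,0,0],[0,0,0],[0,0,0],[0,0,0],[0,0,0]])

```text
time_s: 24.8
position: [0.5121, -0.286, 0.1074]
tool_rot: [[0.031, 1.0, 0.001], [1.0, -0.031, 0.002], [0.002, 0.001, -1.0]]
ft_force: [0.6, 0.1, -1.4]
grip_width: 0.0331
gripper_force: 29.9
```

Call:
move_arm(jaw=[3,3,3,3,3,3,3,3,3,3,3], dp=[[-1.4,-0.18,0],[-0.8,-0.1,0],[0,0,0.5],[0,0,1.2],[0,0,1.6],[0,0,1.6],[0,0,1.2],[0,0,0.6],[0,0,0.3],[0,0,0],[0,0,0]], turn=[[0,0,0],[0,0,0],[0,0,0],[0,0,0],[0,0,0],[0,0,0],[0,0,0],[0,0,0],[0,0,0],[0,0,0],[0,0,0]])

```text
time_s: 25.72
position: [0.5103, -0.3055, 0.0389]
tool_rot: [[0.03, 1.0, 0.003], [1.0, -0.03, 0.0], [0.001, 0.003, -1.0]]
ft_force: [-0.0, -0.6, -1.4]
grip_width: 0.0331
gripper_force: 29.9
```

```bash
python3 - <<'E'
from h import *
np.set_printoptions(precision=4,suppress=True)
o=observe();print(o["position"],o["ft_force"],o["time_s"],o["grip_width"])
im,d,P,r=see("scene",["eyepiece","lens_pad"])
for k,(p,a,m) in r.items(): print(k,round(p,2),len(a),np.percentile(a,2,0),np.percentile(a,98,0))
a=im
b,_=cams.get_image("top")
cv2.imwrite("pics/6.png",np.hstack([cv2.resize(x,None,fx=2.5,fy=2.5,interpolation=cv2.INTER_CUBIC) for x in(a[110:270,60:210],b[180:340,340:490])])[:,:,::-1])
E
```

```text
[ 0.5103 -0.3055  0.0389] [-0.0179 -0.6179 -1.404 ] 25.7167 0.03306904048696484
lens_pad 0.84 1019 [ 0.4764 -0.3462 -0.0011] [ 0.5542 -0.2635  0.01  ]
```

View pics/6.png

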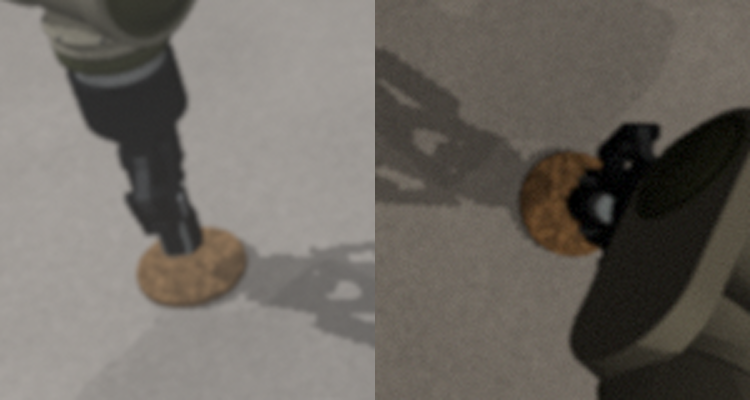

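```bash
python3 - <<'E'
from h import *
np.set_printoptions(precision=4,suppress=True)
im,d=cams.get_image("top");P=cloud("top",d);g=im.mean(2)
m=(d>0)&(abs(P[...,0]-.506)<.03)&(abs(P[...,1]+.303)<.03)&(P[...,2]>.07)&(P[...,2]<.095)
v,u=np.nonzero(m);print(m.sum());a=P[m];b=a[g[m]>75];print(g[m].max(),len(b),b.mean(0),b.min(0),b.max(0))
r=cams.outline_of("top","eyepiece")
if r: a=P[r[0]["mask"]&(d>0)];print(r[0]["p"],len(a),np.percentile(a,2,0),np.percentile(a,98,0))
E
```

```text
141
98.66666666666667 38 [ 0.5078 -0.3002  0.0825] [ 0.4999 -0.3047  0.08  ] [ 0.5156 -0.2954  0.0854]
0.63 244 [ 0.4926 -0.3056  0.0366] [ 0.5222 -0.2868  0.0838]
```

Call:
move_arm(jaw=[3,3,3,3,3,3,3,3,3], dp=[[0.1,-0.08,0.5],[0,0,0.7],[0,0,0.6],[0,0,0.4],[0,0,0.1],[0,0,0.08],[0,0,0.08],[0,0,0.08],[0,0,0]], turn=[[0,0,0],[0,0,0],[0,0,0],[0,0,0],[0,0,0],[0,0,0],[0,0,0],[0,0,0],[0,0,0]])

```text
time_s: 26.77
position: [0.5093, -0.3049, 0.0135]
tool_rot: [[0.03, 1.0, 0.003], [1.0, -0.03, 0.0], [0.0, 0.002, -1.0]]
ft_force: [-0.3, -0.1, 2.9]
grip_width: 0.033
gripper_force: 30.3
```

Call:
move_arm(jaw=[3,3], dp=[[0,0,0],[0,0,0]], turn=[[0,0,0],[0,0,0]])

```text
time_s: 26.93
position: [0.5094, -0.3049, 0.0135]
tool_rot: [[0.03, 1.0, 0.003], [1.0, -0.03, 0.0], [0.0, 0.003, -1.0]]
ft_force: [-1.4, 1.4, 5.8]
grip_width: 0.0331
gripper_force: 30.3
```

Contact with the pad; release and rise.

Call:
move_arm(jaw=[3.4,3.7,4.2,5,6,7,8,8.54,8.54,8.54], dp=[[0,0,0],[0,0,0],[0,0,0],[0,0,0],[0,0,0],[0,0,0],[0,0,0],[0,0,0],[0,0,-0.3],[0,0,-0.8]], turn=[[0,0,0],[0,0,0],[0,0,0],[0,0,0],[0,0,0],[0,0,0],[0,0,0],[0,0,0],[0,0,0],[0,0,0]])

```text
time_s: 27.77
position: [0.5088, -0.3044, 0.0235]
tool_rot: [[0.03, 1.0, 0.001], [1.0, -0.03, 0.002], [0.002, 0.001, -1.0]]
ft_force: [0.1, 0.1, -0.0]
grip_width: 0.0854
gripper_force: 0.0
```

Call:
move_arm(jaw=[8.54,8.54,8.54,8.54,8.54,8.54,8.54,8.54,8.54,8.54,8.54,8.54], dp=[[0,0,-1.5],[0,0,-2],[0,0,-2],[0,0,-2],[0,0,-3],[0,0,-3],[0,0,-3],[2,0,-2],[3,0,0],[3,0,0],[3,0,0],[3,0,0]], turn=[[0,0,0],[0,0,0],[0,0,0],[0,0,0],[0,0,0],[0,0,0],[0,0,0],[0,0,0],[0,0,0],[0,0,0],[0,0,0],[0,0,0]])

```text
time_s: 28.77
position: [0.5127, -0.1636, 0.21]
tool_rot: [[0.03, 1.0, 0.003], [1.0, -0.03, 0.0], [0.0, 0.003, -1.0]]
ft_force: [1.4, -0.5, -0.1]
grip_width: 0.085
gripper_force: 0.0
```

```bash
python3 - <<'E'
from h import *
np.set_printoptions(precision=4,suppress=True)
o=observe();print(o["position"],o["time_s"])
for n in("scene","top"):
    im,d,P,r=see(n,["eyepiece","lens_pad"])
    for k,(p,a,m) in r.items():
        print(n,k,round(p,2),len(a),np.percentile(a,2,0),np.percentile(a,98,0))
        if k=="eyepiece":
            z=a[:,2];t=a[z>np.percentile(z,97)-.004];print("  top",mid(t),t.mean(0),len(t))
    # pad circle from colour, incl. part hidden: fit contour of pad+eyepiece hull
    if len(r)==2 or n=="scene":
        mm=np.zeros(d.shape,np.uint8)
        q=P[r["lens_pad"][2]&(d>0)];q=q[abs(q[:,2]-.008)<.006]
        print("  pad hull circle",cv2.minEnclosingCircle(q[:,:2].astype(np.float32)*1000), "rect",cv2.minAreaRect(q[:,:2].astype(np.float32)*1000)[0])
    x=im[110:270,60:210] if n=="scene" else im[180:340,340:490]
    cv2.imwrite(f"pics/7{n}.png",cv2.resize(x,None,fx=2.5,fy=2.5,interpolation=cv2.INTER_CUBIC)[:,:,::-1])
a,b=cv2.imread("pics/7scene.png"),cv2.imread("pics/7top.png");cv2.imwrite("pics/7.png",np.hstack([a,b]))
go([.493,.3043,.205],82.9)
E
```

```text
[ 0.5127 -0.1636  0.21  ] 28.7667
scene eyepiece 0.64 365 [ 0.5056 -0.32    0.0108] [ 0.5285 -0.289   0.059 ]
  top [ 0.5133 -0.3045  0.0575] [ 0.5139 -0.3045  0.0577] 65
scene lens_pad 0.89 849 [ 0.4759 -0.347  -0.0005] [ 0.5545 -0.2634  0.0099]
  pad hull circle ((510.2334899902344, -306.9919128417969), 47.48606491088867) rect (513.3294067382812, -304.7085266113281)
turn [ 0.002 -0.001  0.093] dp [46.4  -7.8   0.45]
```

View pics/7.png

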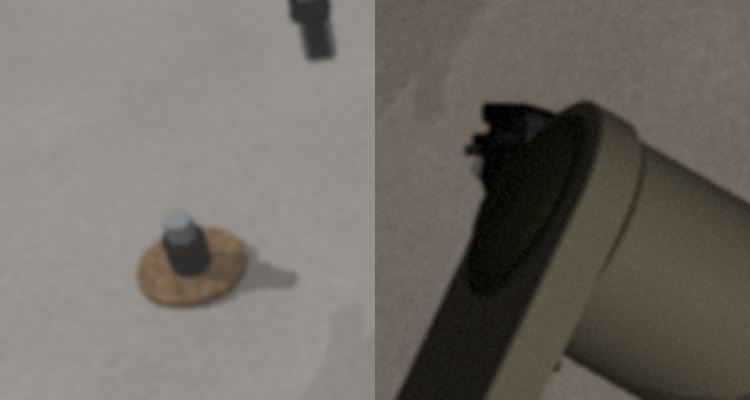

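The eyepiece stands upright near the pad's middle (190,268); the arm hides it from above. On to the white bottle, then check from the top.

Call:
move_arm(jaw=[8.54,8.54,8.54,8.54,8.54,8.54,8.54,8.54,8.54,8.54,8.54,8.54], dp=[[0,0,0],[1.4,-0.3,0],[3.3,-0.55,0],[3.3,-0.55,0],[3.3,-0.55,0],[3.3,-0.55,0],[3.3,-0.55,0],[3.3,-0.55,0],[3.3,-0.55,0],[3.3,-0.55,0],[3.3,-0.55,0],[3.3,-0.55,0]], turn=[[0.002,-0.001,0.093],[0,0,0],[0,0,0],[0,0,0],[0,0,0],[0,0,0],[0,0,0],[0,0,0],[0,0,0],[0,0,0],[0,0,0],[0,0,0]])

```text
time_s: 30.07
position: [0.4973, 0.185, 0.2092]
tool_rot: [[0.122, 0.993, 0.0], [0.993, -0.122, 0.0], [0.0, 0.0, -1.0]]
ft_force: [0.8, -0.0, 0.2]
grip_width: 0.0856
gripper_force: 0.0
```

Call:
move_arm(jaw=[8.54,8.54,8.54,8.54,8.54,8.54], dp=[[3.3,-0.55,0],[3.3,-0.55,0],[3.3,-0.55,0],[2.1,-0.35,0.4],[0,0,0],[0,0,0]], turn=[[0,0,0],[0,0,0],[0,0,0],[0,0,0],[0,0,0],[0,0,0]])

```text
time_s: 30.57
position: [0.4922, 0.3056, 0.2047]
tool_rot: [[0.12, 0.993, -0.001], [0.993, -0.12, -0.0], [-0.0, -0.001, -1.0]]
ft_force: [1.3, -1.6, 0.1]
grip_width: 0.0853
gripper_force: 0.0
```

```bash
python3 - <<'E'
from h import *
np.set_printoptions(precision=4,suppress=True)
o=observe();print(o["position"],o["time_s"])
go([.493,.3043,.0605],82.9,o)
im,d,P,r=see("top",["eyepiece","lens_pad"])
for k,(p,a,m) in r.items():
    print(k,round(p,2),len(a),np.percentile(a,2,0),np.percentile(a,98,0))
    if k=="eyepiece":
        z=a[:,2];t=a[z>np.percentile(z,97)-.004];print("  top",mid(t),t.mean(0),len(t))
m=(abs(P[...,0]-.505)<.07)&(abs(P[...,1]+.303)<.07)&(P[...,2]>.004)&(P[...,2]<.012)&(im[...,0].astype(int)-im[...,2]>25)
q=P[m][:,:2].astype(np.float32)*1000;print(len(q),cv2.minEnclosingCircle(q),cv2.minAreaRect(q),np.percentile(q,1,0),np.percentile(q,99,0))
cv2.imwrite("pics/8.png",cv2.resize(im[180:340,340:490],None,fx=2.5,fy=2.5,interpolation=cv2.INTER_CUBIC)[:,:,::-1])
E
```

```text
[0.4922 0.3056 0.2047] 30.5667
turn [-0.001  0.     0.004] dp [-0.12  0.09 14.42]
eyepiece 0.71 294 [ 0.4916 -0.3122  0.0092] [ 0.5225 -0.2858  0.0591]
  top [ 0.5067 -0.3022  0.0574] [ 0.5068 -0.3021  0.0572] 100
lens_pad 0.68 1099 [ 0.4639 -0.3429  0.0028] [ 0.5466 -0.2608  0.0106]
996 ((505.4724426269531, -304.0892333984375), 44.65070343017578) ((505.05364990234375, -303.7704772949219), (85.87088775634766, 87.52364349365234), 89.69560241699219) [ 463.5969 -345.9135] [ 548.6831 -263.2859]
```

View pics/8.png

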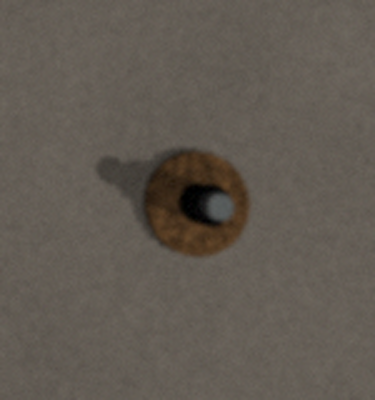

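The eyepiece stands upright within about 2 mm of the pad's centre. Grip the white bottle.

Call:
move_arm(jaw=[8.54,8.54,8.54,8.54,8.54,8.54,8.54,8.54,8.54,8.54,8.54,8.54], dp=[[-0.12,0.09,0.9],[0,0,1.5],[0,0,1.6],[0,0,1.6],[0,0,1.6],[0,0,1.6],[0,0,1.5],[0,0,1.5],[0,0,1.2],[0,0,0.9],[0,0,0.5],[0,0,0]], turn=[[0,0,0.004],[0,0,0],[0,0,0],[0,0,0],[0,0,0],[0,0,0],[0,0,0],[0,0,0],[0,0,0],[0,0,0],[0,0,0],[0,0,0]])

```text
time_s: 31.72
position: [0.4931, 0.3032, 0.0602]
tool_rot: [[0.127, 0.992, -0.002], [0.992, -0.127, -0.001], [-0.001, -0.001, -1.0]]
ft_force: [-0.4, -0.1, 0.2]
grip_width: 0.0854
gripper_force: 0.0
```

Call:
move_arm(jaw=[6,5.2,4.3,4.3,4.3,4.3,4.3,4.3,4.3,4.3], dp=[[0,0,0],[0,0,0],[0,0,0],[0,0,0],[0,0,0],[0,0,0],[0,0,0],[0,0,0],[0,0,0],[0,0,0]], turn=[[0,0,0],[0,0,0],[0,0,0],[0,0,0],[0,0,0],[0,0,0],[0,0,0],[0,0,0],[0,0,0],[0,0,0]], force=40)

```text
time_s: 32.55
position: [0.4932, 0.304, 0.0619]
tool_rot: [[0.127, 0.992, 0.001], [0.992, -0.127, 0.0], [0.001, 0.001, -1.0]]
ft_force: [-3.0, 0.6, 5.7]
grip_width: 0.0459
gripper_force: 40.6
```

Call:
move_arm(jaw=[4.3,4.3,4.3,4.3,4.3,4.3,4.3,4.3,4.3,4.3], dp=[[0,0,-0.3],[0,0,-0.7],[0,0,-1.2],[0,0,-1.5],[0,0,-1.5],[0,0,-1.5],[0,0,-1.5],[0,0,-1.0],[0,0,-0.6],[0,0,-0.2]], turn=[[0,0,0],[0,0,0],[0,0,0],[0,0,0],[0,0,0],[0,0,0],[0,0,0],[0,0,0],[0,0,0],[0,0,0]])

```text
time_s: 33.38
position: [0.4935, 0.3039, 0.162]
tool_rot: [[0.127, 0.992, 0.001], [0.992, -0.127, 0.0], [0.001, 0.001, -1.0]]
ft_force: [-0.6, -0.5, -1.8]
grip_width: 0.0461
gripper_force: 41.0
```

```bash
python3 - <<'E'
from h import *
s=observe();print(s["position"],s["ft_force"],s["grip_width"],s["gripper_force"],s["time_s"])
go([.5050,-.0302,.16],82.9,s)
E
```

```text
[0.49351404 0.30386356 0.16203714] [-0.61912001 -0.46117496 -1.80605392] 0.04609618537609397 41.01592500228435 33.3833
turn [ 0.001 -0.001 -0.003] dp [-33.01   5.27   0.2 ]
```

Call:
move_arm(jaw=[4.3,4.3,4.3,4.3,4.3,4.3,4.3,4.3,4.3,4.3,4.3,4.3], dp=[[-0.9,0.14,0],[-1.8,0.29,0],[-2.7,0.43,0],[-2.7,0.43,0],[-2.7,0.43,0],[-2.7,0.43,0],[-2.7,0.43,0],[-2.7,0.43,0],[-2.7,0.43,0],[-2.7,0.43,0],[-2.7,0.43,0],[-2.7,0.43,0]], turn=[[0,0,0],[0,0,0],[0,0,0],[0,0,0],[0,0,0],[0,0,0],[0,0,0],[0,0,0],[0,0,0],[0,0,0],[0,0,0],[0,0,0]])

```text
time_s: 34.38
position: [0.5018, 0.0015, 0.1603]
tool_rot: [[0.127, 0.992, -0.002], [0.992, -0.127, 0.0], [0.0, -0.002, -1.0]]
ft_force: [1.3, -0.2, -1.5]
grip_width: 0.046
gripper_force: 41.0
```

Call:
move_arm(jaw=[4.3,4.3,4.3,4.3,4.3,4.3,4.3,4.3,4.3,4.3,4.3,4.3], dp=[[-2.0,0.32,0],[-0.95,0.15,0],[-0.4,0.06,0.6],[0,0,1.3],[0,0,1.6],[0,0,1.6],[0,0,1.6],[0,0,1.2],[0,0,0.8],[0,0,0.5],[0,0,0.2],[0,0,0]], turn=[[0,0,0],[0,0,0],[0,0,0],[0,0,0],[0,0,0],[0,0,0],[0,0,0],[0,0,0],[0,0,0],[0,0,0],[0,0,0],[0,0,0]])

```text
time_s: 35.38
position: [0.5036, -0.0304, 0.067]
tool_rot: [[0.126, 0.992, -0.0], [0.992, -0.126, 0.0], [0.0, -0.0, -1.0]]
ft_force: [0.4, -1.1, -1.4]
grip_width: 0.046
gripper_force: 41.0
```

Call:
move_arm(jaw=[4.3,4.3], dp=[[0,0,0],[0,0,0]], turn=[[0,0,0],[0,0,0]])

```text
time_s: 35.55
position: [0.5039, -0.0307, 0.0677]
tool_rot: [[0.127, 0.992, 0.001], [0.992, -0.127, -0.0], [-0.0, 0.001, -1.0]]
ft_force: [-0.4, 0.8, -0.9]
grip_width: 0.0462
gripper_force: 41.0
```

```bash
python3 - <<'E'
from h import *
s=observe();print(s["position"],s["ft_force"],s["time_s"])
go([.5050,-.0306,.0617],82.9,s)
im,d=cams.get_image("scene")
cv2.imwrite("pics/9.png",cv2.resize(im[130:250,200:370,::-1],None,fx=4,fy=4,interpolation=cv2.INTER_CUBIC))
E
```

```text
[ 0.50390419 -0.0307278   0.06769441] [-0.39509058  0.84122557 -0.92953579] 35.55
turn [ 0.001  0.    -0.003] dp [0.03 0.11 0.6 ]
```

View pics/9.png

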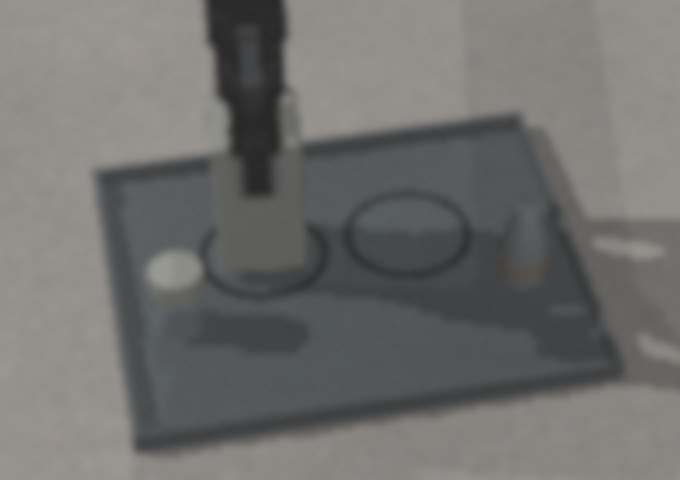

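The white bottle hangs just over its ring, centred (bottle about column 263, ring 265). Set it down.

Call:
move_arm(jaw=[4.3,4.3,4.3,4.3,4.3,4.3,4.3,4.3], dp=[[0.03,0.11,0.1],[0,0,0.12],[0,0,0.12],[0,0,0.1],[0,0,0.08],[0,0,0.08],[0,0,0],[0,0,0]], turn=[[0,0,0],[0,0,0],[0,0,0],[0,0,0],[0,0,0],[0,0,0],[0,0,0],[0,0,0]])

```text
time_s: 36.27
position: [0.5047, -0.0306, 0.0619]
tool_rot: [[0.127, 0.992, 0.0], [0.992, -0.127, -0.0], [-0.0, 0.0, -1.0]]
ft_force: [-3.8, -0.2, 8.7]
grip_width: 0.0462
gripper_force: 41.8
```

Contact. Release, rise and go over to the amber bottle.

Call:
move_arm(jaw=[4.8,5.0,5.5,6,7,8,8.54,8.54,8.54,8.54], dp=[[0,0,0],[0,0,0],[0,0,0],[0,0,0],[0,0,0],[0,0,0],[0,0,0],[0,0,0],[0,0,-0.3],[0,0,-0.8]], turn=[[0,0,0],[0,0,0],[0,0,0],[0,0,0],[0,0,0],[0,0,0],[0,0,0],[0,0,0],[0,0,0],[0,0,0]])

```text
time_s: 37.1
position: [0.5043, -0.0304, 0.0718]
tool_rot: [[0.127, 0.992, -0.002], [0.992, -0.127, 0.001], [0.0, -0.002, -1.0]]
ft_force: [-0.5, -0.4, -0.9]
grip_width: 0.0857
gripper_force: 0.0
```

Call:
move_arm(jaw=[8.54,8.54,8.54,8.54,8.54,8.54,8.54,8.54,8.54,8.54], dp=[[0,0,-1.5],[0,0,-1.5],[0,0,-2],[0,0,-2],[0,0,-2],[0,0,-2],[0,0,-2],[0,0,-1],[0,0,0],[0,0,0]], turn=[[0,0,0],[0,0,0],[0,0,0],[0,0,0],[0,0,0],[0,0,0],[0,0,0],[0,0,0],[0,0,-0.097],[0,0,0]])

```text
time_s: 37.93
position: [0.5048, -0.0306, 0.2135]
tool_rot: [[0.027, 1.0, 0.002], [1.0, -0.027, -0.001], [-0.001, 0.002, -1.0]]
ft_force: [-0.1, -0.1, -0.5]
grip_width: 0.0855
gripper_force: 0.0
```

```bash
python3 - <<'E'
from h import *
s=observe();print(s["position"],s["ft_force"],s["time_s"])
go([.6033,.3104,.21],88.3,s)
E
```

```text
[ 0.50484146 -0.03055736  0.21348778] [-0.12314835 -0.10136364 -0.48907027] 37.9333
turn [0.002 0.001 0.003] dp [34.37  8.83  0.35]
```

Call:
move_arm(jaw=[8.54,8.54,8.54,8.54,8.54,8.54,8.54,8.54,8.54,8.54,8.54,8.54], dp=[[1.4,0.4,0],[3,0.77,0],[3,0.77,0],[3,0.77,0],[3,0.77,0],[3,0.77,0],[3,0.77,0],[3,0.77,0],[3,0.77,0],[3,0.77,0],[3,0.77,0],[2.97,0.73,0.35]], turn=[[0.002,0.001,0.003],[0,0,0],[0,0,0],[0,0,0],[0,0,0],[0,0,0],[0,0,0],[0,0,0],[0,0,0],[0,0,0],[0,0,0],[0,0,0]])

```text
time_s: 38.93
position: [0.6044, 0.3117, 0.2093]
tool_rot: [[0.036, 0.999, -0.002], [0.999, -0.036, 0.001], [0.001, -0.002, -1.0]]
ft_force: [0.4, -0.6, 0.3]
grip_width: 0.0854
gripper_force: 0.0
```

Call:
move_arm(jaw=[8.54,8.54,8.54], dp=[[0,0,0],[0,0,0],[0,0,0]], turn=[[0,0,0],[0,0,0],[0,0,0]])

```text
time_s: 39.18
position: [0.604, 0.3096, 0.2086]
tool_rot: [[0.034, 0.999, -0.003], [0.999, -0.034, 0.001], [0.0, -0.003, -1.0]]
ft_force: [0.3, -0.7, -1.2]
grip_width: 0.0854
gripper_force: 0.0
```

```bash
python3 - <<'E'
from h import *
np.set_printoptions(precision=4,suppress=True)
s=observe();print(s["position"],s["time_s"])
go([.6033,.3104,.0605],88.3,s)
im,d,P,r=see("top",["square_bottle"])
p,a,m=r["square_bottle"];z=a[:,2];t=a[z>np.percentile(z,98)-.008];print(p,"cap",mid(t),t.mean(0),len(t))
b=a[(z>.075)&(z<.1)];print(cv2.minAreaRect(b[:,:2].astype(np.float32)*1000))
E
```

```text
[0.604  0.3096 0.2086] 39.1833
turn [-0.003 -0.    -0.005] dp [ 0.08 -0.08 14.81]
0.91 cap [ 0.4984 -0.0294  0.1227] [ 0.4989 -0.0291  0.123 ] 208
((498.69647216796875, -28.77134132385254), (45.91227340698242, 45.957706451416016), 82.87458038330078)
```

Call:
move_arm(jaw=[8.54,8.54,8.54,8.54,8.54,8.54,8.54,8.54,8.54,8.54,8.54,8.54], dp=[[0.08,-0.08,0.9],[0,0,1.5],[0,0,1.6],[0,0,1.6],[0,0,1.6],[0,0,1.6],[0,0,1.6],[0,0,1.6],[0,0,1.3],[0,0,0.9],[0,0,0.5],[0,0,0.1]], turn=[[-0.002,0,-0.005],[0,0,0],[0,0,0],[0,0,0],[0,0,0],[0,0,0],[0,0,0],[0,0,0],[0,0,0],[0,0,0],[0,0,0],[0,0,0]])

```text
time_s: 40.28
position: [0.6032, 0.3106, 0.0599]
tool_rot: [[0.029, 1.0, -0.001], [1.0, -0.029, 0.001], [0.001, -0.001, -1.0]]
ft_force: [0.2, -0.4, 0.1]
grip_width: 0.0856
gripper_force: 0.0
```

Call:
move_arm(jaw=[6,5.2,4.5,4.5,4.5,4.5,4.5,4.5,4.5,4.5], dp=[[0,0,0],[0,0,0],[0,0,0],[0,0,0],[0,0,0],[0,0,0],[0,0,0],[0,0,0],[0,0,0],[0,0,0]], turn=[[0,0,0],[0,0,0],[0,0,0],[0,0,0],[0,0,0],[0,0,0],[0,0,0],[0,0,0],[0,0,0],[0,0,0]], force=40)

```text
time_s: 41.12
position: [0.6036, 0.3113, 0.0619]
tool_rot: [[0.028, 1.0, 0.001], [1.0, -0.028, 0.001], [0.002, 0.001, -1.0]]
ft_force: [-3.1, -0.2, 5.1]
grip_width: 0.0471
gripper_force: 41.0
```

Call:
move_arm(jaw=[4.5,4.5,4.5,4.5,4.5,4.5,4.5,4.5,4.5,4.5], dp=[[0,0,-0.3],[0,0,-0.7],[0,0,-1.2],[0,0,-1.5],[0,0,-1.5],[0,0,-1.5],[0,0,-1.5],[0,0,-1.0],[0,0,-0.6],[0,0,-0.2]], turn=[[0,0,0],[0,0,0],[0,0,0],[0,0,0],[0,0,0],[0,0,0],[0,0,0],[0,0,0],[0,0,0],[0,0,0]])

```text
time_s: 41.95
position: [0.6038, 0.311, 0.1621]
tool_rot: [[0.028, 1.0, 0.002], [1.0, -0.028, 0.002], [0.002, 0.002, -1.0]]
ft_force: [-0.2, -0.1, -2.1]
grip_width: 0.0471
gripper_force: 41.4
```

```bash
python3 - <<'E'
from h import *
s=observe();print(s["position"],s["ft_force"],s["grip_width"],s["gripper_force"],s["time_s"])
go([.5073,.0481+s["position"][1]-.3104,.16],88.3,s)
E
```

```text
[0.60375969 0.31099273 0.16213002] [-0.2021645  -0.0859177  -2.08008774] 0.047110909586095394 41.37997666373849 41.95
turn [ 0.002 -0.002  0.002] dp [-26.5   -8.86   0.21]
```

Call:
move_arm(jaw=[4.5,4.5,4.5,4.5,4.5,4.5,4.5,4.5,4.5,4.5,4.5,4.5], dp=[[-0.8,-0.27,0],[-1.6,-0.54,0],[-2.6,-0.87,0],[-2.6,-0.87,0],[-2.6,-0.87,0],[-2.6,-0.87,0],[-2.6,-0.87,0],[-2.6,-0.87,0],[-2.6,-0.87,0],[-2.6,-0.87,0],[-1.8,-0.6,0],[-1.0,-0.32,0]], turn=[[0,0,0],[0,0,0],[0,0,0],[0,0,0],[0,0,0],[0,0,0],[0,0,0],[0,0,0],[0,0,0],[0,0,0],[0,0,0],[0,0,0]])

```text
time_s: 42.95
position: [0.5079, 0.0515, 0.1599]
tool_rot: [[0.03, 1.0, -0.002], [1.0, -0.03, 0.001], [0.001, -0.002, -1.0]]
ft_force: [-0.1, -0.6, -2.0]
grip_width: 0.0471
gripper_force: 41.5
```

Call:
move_arm(jaw=[4.5,4.5,4.5,4.5,4.5,4.5,4.5,4.5,4.5,4.5,4.5,4.5], dp=[[-0.5,-0.17,0],[0,0,0],[0,0,0.6],[0,0,1.3],[0,0,1.6],[0,0,1.6],[0,0,1.6],[0,0,1.2],[0,0,0.8],[0,0,0.5],[0,0,0.2],[0,0,0]], turn=[[0,0,0],[0,0,0],[0,0,0],[0,0,0],[0,0,0],[0,0,0],[0,0,0],[0,0,0],[0,0,0],[0,0,0],[0,0,0],[0,0,0]])

```text
time_s: 43.95
position: [0.5076, 0.0489, 0.0664]
tool_rot: [[0.028, 1.0, -0.0], [1.0, -0.028, 0.001], [0.001, -0.0, -1.0]]
ft_force: [-0.2, 0.5, -1.8]
grip_width: 0.0472
gripper_force: 41.5
```

Call:
move_arm(jaw=[4.5,4.5], dp=[[0,0,0],[0,0,0]], turn=[[0,0,0],[0,0,0]])

```text
time_s: 44.12
position: [0.5079, 0.0486, 0.0671]
tool_rot: [[0.028, 1.0, 0.001], [1.0, -0.028, 0.001], [0.001, 0.001, -1.0]]
ft_force: [0.3, -0.3, -2.2]
grip_width: 0.0469
gripper_force: 41.5
```

```bash
python3 - <<'E'
from h import *
s=observe();print(s["position"],s["ft_force"],s["time_s"])
go([.5073,.0487,.0617],88.3,s)
im,d=cams.get_image("scene")
cv2.imwrite("pics/10.png",cv2.resize(im[130:250,200:370,::-1],None,fx=4,fy=4,interpolation=cv2.INTER_CUBIC))
E
```

```text
[0.50787153 0.04864547 0.06711842] [ 0.33321185 -0.31975795 -2.21212938] 44.1167
turn [ 0.001 -0.001  0.002] dp [ 0.   -0.06  0.54]
```

View pics/10.png

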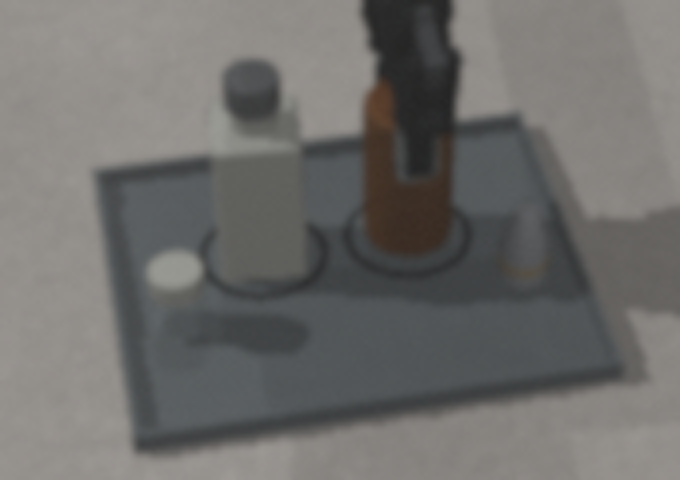

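The amber bottle hangs about 5 mm over its ring, centred (408,230); the white one stands on its ring. Lower and release.

Call:
move_arm(jaw=[4.5,4.5,4.5,4.5,4.5,4.5,4.5,4.5], dp=[[0,-0.03,0.1],[0,0,0.12],[0,0,0.1],[0,0,0.08],[0,0,0.08],[0,0,0.06],[0,0,0],[0,0,0]], turn=[[0,0,0],[0,0,0],[0,0,0],[0,0,0],[0,0,0],[0,0,0],[0,0,0],[0,0,0]])

```text
time_s: 44.83
position: [0.5072, 0.0486, 0.0619]
tool_rot: [[0.028, 1.0, 0.001], [1.0, -0.028, 0.001], [0.001, 0.001, -1.0]]
ft_force: [-3.4, -0.0, 7.5]
grip_width: 0.0472
gripper_force: 42.3
```

Call:
move_arm(jaw=[4.9,5.1,5.5,6,7,8,8.54,8.54,8.54,8.54], dp=[[0,0,0],[0,0,0],[0,0,0],[0,0,0],[0,0,0],[0,0,0],[0,0,0],[0,0,0],[0,0,-0.3],[0,0,-0.8]], turn=[[0,0,0],[0,0,0],[0,0,0],[0,0,0],[0,0,0],[0,0,0],[0,0,0],[0,0,0],[0,0,0],[0,0,0]])

```text
time_s: 45.67
position: [0.5067, 0.0487, 0.0718]
tool_rot: [[0.028, 1.0, -0.002], [1.0, -0.028, 0.001], [0.001, -0.002, -1.0]]
ft_force: [-0.1, -0.9, 0.1]
grip_width: 0.0854
gripper_force: 0.0
```

Call:
move_arm(jaw=[8.54,8.54,8.54,8.54,8.54,8.54,8.54,8.54,8.54,8.54,8.54,8.54], dp=[[0,0,-1.5],[0,0,-1.5],[0,0,-2],[0,0,-2],[0,0,-2],[0,0,-2],[0,0,-2],[0,0,-2],[1.5,0,-1],[3,0,0],[3,0,0],[3,0,0]], turn=[[0,0,0],[0,0,0],[0,0,0],[0,0,0],[0,0,0],[0,0,0],[0,0,0],[0,0,0],[0,0,0],[0,0,0],[0,0,0],[0,0,0]])

```text
time_s: 46.67
position: [0.5099, 0.1545, 0.2333]
tool_rot: [[0.029, 1.0, 0.001], [1.0, -0.029, 0.001], [0.001, 0.001, -1.0]]
ft_force: [1.1, 0.1, -0.2]
grip_width: 0.0857
gripper_force: 0.0
```

Call:
move_arm(jaw=[8.54,8.54,8.54,8.54,8.54,8.54], dp=[[3,0,0],[3,0,0],[3,0,0],[2,0,0],[0,0,0],[0,0,0]], turn=[[0,0,0],[0,0,0],[0,0,0],[0,0,0],[0,0,0],[0,0,0]])

```text
time_s: 47.17
position: [0.5129, 0.2639, 0.2327]
tool_rot: [[0.026, 1.0, 0.0], [1.0, -0.026, 0.001], [0.001, 0.0, -1.0]]
ft_force: [-0.8, 0.5, 0.2]
grip_width: 0.0856
gripper_force: 0.0
```

```bash
python3 - <<'E'
from h import *
np.set_printoptions(precision=4,suppress=True)
print(observe()["position"],observe()["time_s"])
im,d,P,r=see("top",["round_bottle","square_bottle","objective","oil_vial","slide_box","eyepiece"])
for k,(p,a,m) in r.items():
    z=a[:,2];t=a[z>np.percentile(z,98)-.008];print(k,round(p,2),mid(t),t.mean(0),len(t))
a,_=cams.get_image("scene")
cv2.imwrite("pics/11.png",np.hstack([a[100:330,80:480],im[110:340,80:480]])[:,:,::-1])
E
```

```text
[0.5129 0.2639 0.2327] 47.1667
round_bottle 0.75 [0.5031 0.0514 0.1273] [0.5032 0.0512 0.128 ] 188
square_bottle 0.82 [ 0.4983 -0.0294  0.1229] [ 0.4988 -0.029   0.123 ] 208
objective 0.58 [0.5472 0.1039 0.0468] [0.5474 0.1029 0.0474] 48
oil_vial 0.69 [ 0.5445 -0.0801  0.0423] [ 0.5444 -0.0797  0.0429] 130
slide_box 0.72 [ 0.7558 -0.084   0.0283] [ 0.7553 -0.0839  0.0287] 995
eyepiece 0.5 [ 0.5067 -0.3023  0.056 ] [ 0.507  -0.3015  0.0567] 109
```

View pics/11.png

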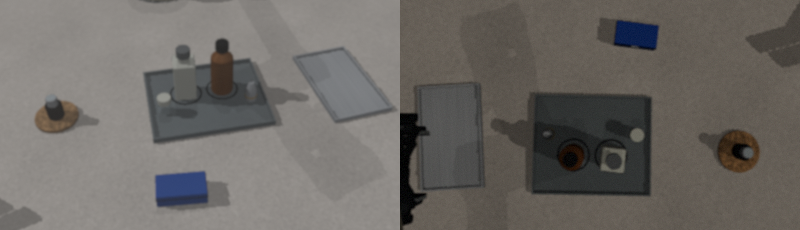

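Both bottles are back on their rings within 2 mm, the eyepiece is upright on the pad, and the other things haven't moved.

```bash
python3 -c "
from rig import ticket
print(ticket.close_job())"
```

```text
the job is handed in; nothing more can be done
None
```

The job is handed in at about 47 s of the 138 s: the eyepiece stands upright within about 2 mm of the cork pad's centre, both bottles are back on their own rings within 2 mm of where they started, and the other things have not visibly moved.

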